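# Interlock the aluminium channels in the packing tray

### The job

Stand the loose wide channel open side up in the grey tray, square and close beside (within a few millimetres of) the screwed-down one, its ends between the end strips. Then put the narrow channel from the sloping rest open side down over the two neighbouring flanges, centred lengthwise, its back flat on both so that it locks them together. Set the channels down without dropping them, and do not disturb the timer, the carton or the petri dish.

Things in the scene. Friction and masses are not known exactly. Their poses are not given: they have to be found in the camera images.
- packing_tray: Grey tray fixed to the table: plate 150 (own x) x 140 (y) x 8 mm; on each y end a strip stands 10 mm above the plate, 121 mm clear between them; no x walls. Origin: centre of underside; z up, yaw -6 to 17 deg. A wide channel is screwed on its -x half (nearer the robot); the +x half is free: another wide channel 2 mm beside it has its centre at x = +31 mm.
- fixed_channel (a point): Centre of the underside of the screwed-down wide channel (same as wide_channel, open up, along tray y), at tray x = -31, y = 0, z = 8 mm; axes as the tray's. It spans tray x = -61 to -1 mm, flange tops at tray z = 52 mm; two flat screw heads 3 mm high lie in its trough.
- wide_channel: Loose aluminium U channel, 110 mm long (own y), 60 wide (x), 44 high, walls 6 mm: web at z = 0 to 6 mm, upright flanges at x = -30 to -24 and +24 to +30, trough 48 mm wide; symmetric. Starts open side up on the low white shelf, yaw -12 to 35 deg. Origin: centre of underside; z up, out of the open side. 0.2 to 0.3 kg. (The room's post and beam near the robot are 378 mm high.)
- narrow_channel: Loose U channel, 110 mm long (own y), 34 wide (x), 42 high, walls 6 mm, open towards -z: web at z = 36 to 42 mm, flanges at x = -17 to -11 and +11 to +17, 22 mm clear between. Origin: centre of the open side at the flange edges. Starts open side down on the sloping rest, z leaning 30 deg, x up the slope. Lying on two flange tops in the tray, its origin is 16 mm over the tray's. About 0.2 kg.
- sloping_rest: Grey lectern-like rest fixed to the table, base 100 (own x) x 118 (y) mm; board 78 x 118 mm sloping 30 deg, low side at -x (to the robot), middle of its upper face 52 mm above the origin. Stops 18 mm long, 8 mm high at y = +42 and -42 mm hold the narrow channel; between them is room for a finger. Origin: centre of underside; z up; yaw -6 to 20 deg.
- bench_timer: Bystander: white bench timer lying flat on the low shelf, 58 x 72 x 19 mm. Origin: centre of its underside.
- slide_box: Bystander: small white and blue carton, 40 x 64 x 28 mm. Origin: centre of its underside.
- petri_dish: Bystander: closed petri dish, 62 mm across, 16 mm high. Origin: centre of its underside.
- low_shelf: Fixed white shelf over the cables, 158 (x) x 320 (y) mm, its top 50 mm above the table; the wide channel and the timer start on it. Origin: centre of its underside, on the table; z up.

How it is judged:
On the way:
1. the wide channel stands open side up in the tray close beside the screwed-down one, between the end strips, released (x of wide_channel in the frame of packing_tray between 0.0275 and 0.037 m and y of wide_channel in the frame of packing_tray between -0.0075 and 0.0075 m and z of wide_channel in the frame of packing_tray between 0.005 and 0.011 m and angle between wide_channel's own z axis and vertical below 0.06 rad and angle between the y axis of wide_channel and the y axis of packing_tray, either way round below 0.09 rad and contact force between the fingers and wide_channel below 0.2 N and linear speed of wide_channel below 0.02 m/s and angular speed of wide_channel below 0.1 rad/s), for 0.2 s.
At the end, for the whole second after the job is handed in: Wide channel flat on the tray, open up, square (5 deg) to the fixed one, gap under 7 mm, ends between the strips; narrow channel open down, back flat on the two neighbouring flanges (3 mm, 3.5 deg), parallel (5 deg), lengthwise within 10 mm of the tray's middle; both released, at rest (all of step 1 and x of narrow_channel in the frame of packing_tray between -0.006 and 0.008 m and y of narrow_channel in the frame of packing_tray between -0.01 and 0.01 m and z of narrow_channel in the frame of packing_tray between 0.013 and 0.019 m and angle between narrow_channel's own z axis and vertical below 0.06 rad and angle between the y axis of narrow_channel and the y axis of packing_tray, either way round below 0.09 rad and contact force between the fingers and narrow_channel below 0.2 N and linear speed of narrow_channel below 0.02 m/s and angular speed of narrow_channel below 0.1 rad/s); the robot touches nothing.
It fails at once if the wide channel is dropped (falls free for more than about 2 cm) (linear speed of wide_channel above 0.65 m/s and contact force between each of the arm, the fingers and wide_channel below 0.1 N).
It fails at once if the narrow channel is dropped (falls free for more than about 2 cm) (linear speed of narrow_channel above 0.65 m/s and contact force between each of the arm, the fingers and narrow_channel below 0.1 N).
It fails at once if the timer is moved more than 25 mm (distance of bench_timer from where it was at the start of the episode above 0.025 m).
It fails at once if the slide carton is moved more than 25 mm (distance of slide_box from where it was at the start of the episode above 0.025 m).
It fails at once if the petri dish is moved more than 25 mm (distance of petri_dish from where it was at the start of the episode above 0.025 m).
It also fails if it takes over 53 s, if anything falls off the work surface, if the arm or the gripper's body presses on something with over 40 N, if the wrist force passes 120 N, or if a joint passes its speed limit or range.

### The arm

A 6-joint arm with a two-finger parallel gripper is mounted at the origin on the work surface; the furniture and walls round the work are solid. World frame = base frame: x ahead of the robot, y to its left, z up, the work surface at z = 0. Lengths are in m, angles in rad, forces in N, time in s.
With the tool pointing down it reaches from about 0.25 to 0.725 m from the base axis. Payload 9.7 kg.
Tool frame: the origin (TCP) lies on the centre line of the jaws, within the pads' length; the fingertips stand 8 mm ahead of it and the grasp point (between the pads) lies 11 mm behind it (ctrl.tcp_to_tips is the distance from the TCP to the fingertips, in m); z points along the fingers, y is the line along which they close (so a half turn about z gives the same grasp; the last joint's range is limited). The gripper opens to 85 mm and grips with 20 to 120 N. Pads are 22 mm wide; open, the fingers measure 114 mm over their backs; the gripper's body (76 mm by 85 mm) begins 54 mm behind the grasp point. The pads swing forward as they close: fully open they stand 13 mm farther back than shut.
Start: joints at [1.272, 0.087, 0.176, 1.66, 0, 1.571], TCP at [0.162, 0.526, 0.239] pointing down, gripper open.
Joint ranges: [-3.13, 3.13], [-0.85, 1.81], [-1.15, 1.24], [-2.2, 2.28], [-1.44, 1.52], [-3.14, 3.14]. Speed limits (rad/s): [2.22, 2.22, 2.57, 3.14, 3.14, 3.14].

### API

Orientations are given as [roll, pitch, yaw] about the fixed x, y, z axes, in that order (R = Rz(yaw) Ry(pitch) Rx(roll)).
In Python, from cell import ctrl gives the robot as it stands.
- The arm moves only by the shell command python3 -m creep 'ROWS' [OPENING] [FORCE]. ROWS is a JSON object of lists of equal length, an entry for each row: "travel": the shift along the world's x, y, z in mm, a list of three; "twist": the turn, a rotation vector about the world's x, y, z in rad, a list of three. A call has 1 to 12 rows; each row shifts and turns the commanded pose from where the row before left it; what a row does not reach is not made up. A row lasts 1/10 s, in which the tool goes at most 50 mm and 8.59 degrees, less where a joint would pass 70% of its speed; a pose out of reach is approached as far as the arm can. A call with a gripper value outside its range is refused whole. OPENING is the closure, from 0 (fully open) to 1 (shut), set as the call begins (- or left out, the last holds). The fingers move at their own pace and stop on an object; FORCE is the grip in N (left out, the last holds). Time passes only in rows, so rows that do not move let the fingers close. It gives the time, the measured TCP pose, the force, the opening and the grip force at its end, in the units of the state.
- ctrl.state(): the state, without advancing time (a new reading comes with each control period).
- ctrl.grab_frame(name): name is "scene" or "top" or "wrist"; returns (picture, depth): 420x560x3 uint8, blue, green, red; 420x560 float32, m along the optical axis (not along the pixel's ray), 0 where there is no reading.
- ctrl.get_calibration(name): a dict with "fx", "fy", "cx", "cy" (pixels), "R" (3x3) and "t" (3): a world point X has camera coordinates R X + t; the wrist camera has in their place "mount" (4x4, takes a point from camera to tool coordinates, whose origin is the TCP and whose axes are the flange's). Camera axes: x right, y down, z forward; pixel columns grow to the right and rows downward; lengths in m; the calibration is good to about 2 mm. The wrist camera is an equidistant fisheye: a pixel r from the principal point sees the ray r / f radians off the axis. A picture is of the moment at which its call begins: read the wrist's pose just before it. get_calibration takes no time and is no camera call.
- ctrl.sign_off(): hands the job in; it is judged then, once.
The state is a dict: "clock": time; "joints": joint angles; "dq": joint speeds; "joint_efforts": joint torques, N m; "ee_pos": TCP position; "tool_rot": TCP orientation; "wrist_force": force on the tool from outside, world axes, zero at the start; "ft_torque": the same for the moment, N m; "gripper_width": finger opening in m; "gripper_force": force on a finger pad.
Only numpy, scipy, OpenCV 4.12 (cv2) and the standard library are available. Lean on these libraries where they do the work, as an engineer would, in place of code of your own. Each camera call takes 0.05 s, during which the arm holds its last target. There are 200 camera calls.

## Working session

There is one attempt and no reset: what is moved stays moved. The work goes in short steps, Python scripts to look and compute and a shell command to move; the robot and the scene stay as the last step left them, time stands still between calls to the robot, and variables do not carry over. Pictures are saved under pics/ and viewed, at most 10 in all, crops included, and the job is handed in when it is done.

```bash
ls; mkdir -p pics
cat > h.py <<'E'
import numpy as np, cv2
from cell import ctrl
from scipy.spatial.transform import Rotation as Ro
def cloud(name, save=None):
    im,d=ctrl.grab_frame(name); c=ctrl.get_calibration(name)
    if save: cv2.imwrite('pics/'+save,im)
    v,u=np.mgrid[:d.shape[0],:d.shape[1]]
    P=np.stack([(u-c['cx'])/c['fx']*d,(v-c['cy'])/c['fy']*d,d],-1)
    X=(P-np.array(c['t']))@np.array(c['R'])
    X[d==0]=np.nan
    return im,d,X
E
python3 - <<'E'
from h import *
for n in('top','scene'):
    im,d,X=cloud(n,n+'0.png'); np.save(n+'0.npy',X)
    c=ctrl.get_calibration(n); print(n,-np.array(c['R']).T@c['t'],c['fx'])
print(ctrl.state())
E
```

```text
pics
top [0.49790979 0.1791494  1.00715975] 505.080031093057
scene [ 0.99757128 -0.11021005  0.71403262] 386.78293106457136
{'clock': 0.1, 'joints': array([1.27198641e+00, 8.74025569e-02, 1.75231069e-01, 1.65980960e+00,
       5.25383477e-06, 1.57080566e+00]), 'dq': array([ 0.00091621, -0.00141566,  0.00230522,  0.00165902,  0.00027233,
        0.00022733]), 'joint_efforts': array([-1.04890580e-03, -5.21564913e+01,  4.65649188e+01,  1.61197339e-02,
       -4.13028306e-05,  1.97892211e-05]), 'ee_pos': array([0.16185211, 0.52544289, 0.23866443]), 'tool_rot': array([-3.14040790e+00, -5.24277192e-06,  2.84277339e+00]), 'wrist_force': array([-0.65619503, -0.2854269 ,  0.03308727]), 'ft_torque': array([-0.01412382,  0.02360961, -0.04067882]), 'gripper_force': 0.0, 'gripper_width': 0.08535539864626224}
```

```bash
sleep 8; ls pics
```

```text
scene0.png
top0.png
```

View pics/top0.png

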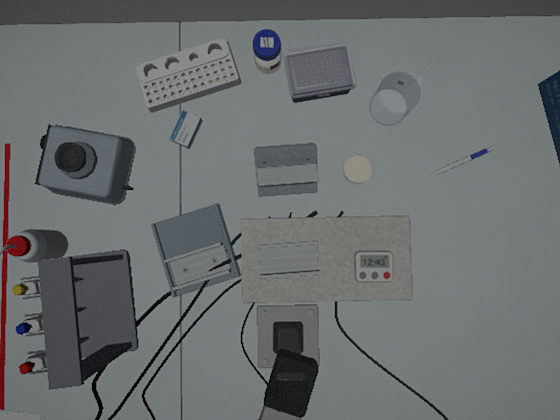

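View pics/scene0.png

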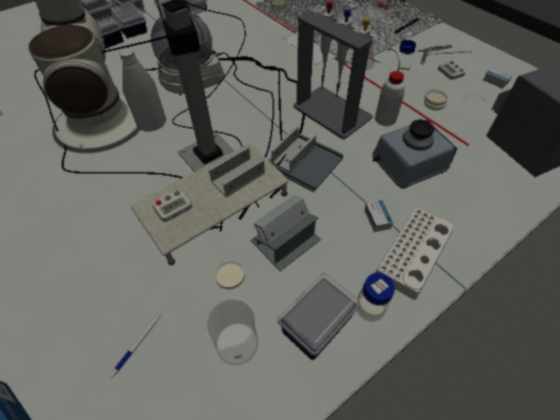

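The top view shows the tray at (195,250), the loose wide channel on the shelf at (289,258) and the narrow channel on the rest at (287,170). The timer is at (374,265), the dish at (357,168), the carton at (185,128) and the post/beam at (288,350). The scene view agrees.

Run:
```python
from h import *
X=np.load('top0.npy')
np.set_printoptions(precision=4,suppress=True)
for n,(u,v) in dict(tray=(190,232),fix=(200,268),wide=(289,258),timer=(374,265),narrow=(287,172),dish=(357,168),carton=(185,128),post=(288,335),beam=(290,385),shelf=(335,240),rack=(60,330),rackR=(110,300),table=(450,100),block=(90,160),knob=(70,155)).items(): print(n,X[v,u])
def rect(m,n):
    k,l,s,c=cv2.connectedComponentsWithStats(m.astype(np.uint8))
    P=X[m][:,:2]
    P=P[np.all(abs(P-np.median(P,0))<.12,1)]
    r=cv2.minAreaRect((P*1000).astype(np.float32)); print(n,len(P),r, 'z',np.median(X[m][:,2]))
v,u=np.mgrid[:420,:560]; x,y,z=X[...,0],X[...,1],X[...,2]
box=lambda u0,u1,v0,v1:(u>=u0)&(u<=u1)&(v>=v0)&(v<=v1)
b=box(150,243,200,300)
rect(b&(z>.002)&(z<.022)&(v<295),'tray all')
rect(b&(z>.040)&(z<.065),'fixed flange tops')
b=box(250,330,232,288)
rect(b&(z>.08),'wide flangetops')
rect(b&(z>.052),'wide all')
b=box(245,330,135,200)
rect(b&(z>.005),'rest all'); rect(b&(z>.075),'narrow top')
b=box(335,380,145,190); rect(b&(z>.006),'dish')
b=box(165,210,105,150); rect(b&(z>.012),'carton')
b=box(240,415,212,305); rect(b&(z>.04)&(z<.06),'shelf')
m=z>.2; print('high',np.nanmin(u[m]),np.nanmax(u[m]),v[m].min(),v[m].max(), x[m].min(),x[m].max(),y[m].min(),y[m].max(),np.nanmax(z[m]))
for zz in (.04,.06,.08,.1):
  pass
```

```text
tray [0.5156 0.3591 0.0087]
fix [0.4452 0.3383 0.0191]
wide [0.4627 0.1656 0.0593]
timer [0.4471 0.0086 0.0669]
narrow [0.6197 0.1666 0.0947]
dish [0.6351 0.0275 0.0197]
carton [0.7187 0.3637 0.0307]
post [0.3283 0.1706 0.0974]
beam [0.3227 0.172  0.3855]
shelf [0.4946 0.0782 0.0538]
rack [0.3725 0.5032 0.2612]
rackR [0.3861 0.5155 0.0103]
table [ 0.7733 -0.1682  0.0007]
block [0.6478 0.5234 0.098 ]
knob [0.6541 0.5513 0.1181]
tray all 6420 ((486.40155029296875, 348.3924865722656), (185.7346954345703, 185.65174865722656), 88.9306411743164) z 0.010191880433261389
fixed flange tops 548 ((463.8515625, 325.1570129394531), (146.84242248535156, 153.17298889160156), 89.22776794433594) z 0.052820860661626716
wide flangetops 439 ((462.30389404296875, 166.10610961914062), (60.039608001708984, 108.47660827636719), 3.1114957332611084) z 0.0954673069189347
wide all 3059 ((458.87200927734375, 163.58340454101562), (151.0160369873047, 104.79551696777344), 88.91514587402344) z 0.05685009466909066
rest all 3039 ((640.9652709960938, 164.240234375), (170.17984008789062, 130.90127563476562), 88.90198516845703) z 0.07111480068502295
narrow top 1334 ((636.6290893554688, 167.00961303710938), (69.27410125732422, 110.1516342163086), 3.066362142562866) z 0.08883531490210923
dish 792 ((636.5960693359375, 27.914268493652344), (79.995361328125, 62.47411346435547), 85.33304595947266) z 0.01712981888858775
carton 741 ((728.79736328125, 381.36224365234375), (79.67005920410156, 64.39289093017578), 64.89148712158203) z 0.029349912620219853
shelf 9138 ((465.11199951171875, 101.4706039428711), (239.87876892089844, 167.4053497314453), 89.99127197265625) z 0.051866757966945294
high 12 318 256 419 0.2611536649310974 0.4792710795100328 0.13469518076201498 0.5683928988150718 0.388800055604542
```

Run:
```python
from h import *
np.set_printoptions(precision=4,suppress=True)
def rect(P,n):
    P=P[np.all(abs(P[:,:2]-np.median(P[:,:2],0))<.1,1)]
    (c,s,a)=cv2.minAreaRect((P[:,:2]*1000).astype(np.float32)); print(n,len(P),np.round(c,1),np.round(s,1),round(a,2),'z',np.median(P[:,2]))
for nm in('top','scene'):
    X=np.load(nm+'0.npy'); x,y,z=X[...,0],X[...,1],X[...,2]
    bx=lambda cx,cy,r,z0,z1:X[(np.hypot(x-cx,y-cy)<r)&(z>z0)&(z<z1)]
    print(nm)
    t=bx(.48,.345,.115,.047,.058); 
    rect(t,'fix flange tops')
    rect(bx(.485,.345,.115,.005,.0225),'tray')
    rect(bx(.462,.166,.07,.088,.105),'wide tops')
    P=bx(.637,.167,.075,.075,.14); rect(P,'narrow')
    # web top plane: normal ~(-.5,0,.866)
    q=P@np.array([-.5,0,.866]); h=np.histogram(q,40); k=h[1][h[0].argmax()]
    Q=P[abs(q-k)<.004]
    for _ in range(3):
        c=Q.mean(0); n=np.linalg.svd(Q-c)[2][2]; n*=np.sign(n[2]); Q=P[abs((P-c)@n)<.002]
    print('web n',n,'tilt',np.degrees(np.arccos(n[2])),'yaw',np.degrees(np.arctan2(-n[1],-n[0])),len(Q))
    yw=np.arctan2(-n[1],-n[0]); ex=np.array([np.cos(yw)*n[2],np.sin(yw)*n[2],np.hypot(n[0],n[1])]); ey=np.cross(n,ex)
    r=cv2.minAreaRect((np.c_[(Q-c)@ex,(Q-c)@ey]*1000).astype(np.float32)); print(r); print('centre web top',c+(ex*r[0][0]+ey*r[0][1])/1000)
    rect(bx(.64,.165,.09,.004,.012),'rest base'); 
    rect(bx(.45,.01,.05,.062,.09),'timer')
    print('table',np.median(bx(.6,-.1,.03,-.02,.02)[:,2]),'shelf',np.median(bx(.46,.08,.02,.03,.07)[:,2]))
    rect(bx(.3,.17,.1,.3,.45),'beam')
    rect(bx(.37,.5,.12,.15,.35),'rack')
```

```text
top
fix flange tops 893 [476.  290.4] [118.7 127.8] 89.4 z 0.051906405028518184
tray 5338 [479.3 351.3] [195.7 186.4] 0.11 z 0.011288522745694762
wide tops 416 [462.3 166.1] [ 60.  108.5] 3.11 z 0.09556089819814631
narrow 1334 [636.6 167. ] [ 69.3 110.2] 3.07 z 0.08883531490210923
web n [-0.4861 -0.0301  0.8734] tilt 29.146312902584025 yaw 3.542247865123604 856
((-0.4810142517089844, -0.7273330688476562), (109.92296600341797, 35.37561798095703), 89.78372955322266)
centre web top [0.6166 0.1658 0.0895]
rest base 787 [625.1 165.5] [175.7 146.9] 88.85 z 0.00665291197837961
timer 1123 [445.4   7.8] [70.8 55.6] 88.36 z 0.06777648688361504
table 0.0011768293273475192 shelf 0.051624951806759745
beam 3012 [298.6 174.1] [56.3 96.9] 71.32 z 0.34897621772847803
rack 6450 [382.4 520.7] [187.8  82.6] 5.78 z 0.25923389228951066
scene
fix flange tops 380 [479.3 291.1] [120.7 122.7] 88.52 z 0.04995693860403329
tray 2031 [480.4 326.9] [173.2 183.9] 10.93 z 0.009022144787477778
wide tops 329 [463.4 165.3] [ 63.1 109.5] 3.36 z 0.09280484918983373
narrow 945 [624.2 165.2] [ 43.4 110.8] 3.58 z 0.08679410521599296
web n [-0.4895 -0.0282  0.8715] tilt 29.36309734688408 yaw 3.297798212870422 454
((-1.6887931823730469, 1.3213577270507812), (36.141422271728516, 109.74784851074219), 0.016932781785726547)
centre web top [0.6177 0.1643 0.0879]
rest base 635 [640.  165.8] [101.6 118. ] 3.2 z 0.005825298869094481
timer 660 [447.7   6.2] [69.2 57.2] 89.19 z 0.06562702024443692
table -0.0005605724383696449 shelf 0.04963719194330583
beam 1561 [293. 175.] [ 56.  117.2] 71.31 z 0.34609905267126806
rack 3061 [382.8 518.5] [191.2  83.5] 6.33 z 0.24918616894399812
```

Run:
```python
from h import *
np.set_printoptions(precision=4,suppress=True)
for nm,dz in(('top',.0015),('scene',-.0005)):
    X=np.load(nm+'0.npy'); x,y,z=X[...,0],X[...,1],X[...,2]-dz
    s=X[(abs(x-.46)<.12)&(y<.3)&(y>-.15)&(abs(z-.05)<.003)]; print('shelf y',np.percentile(s[:,1],[1,99]),np.percentile(s[:,0],[1,99]))
    m=(np.hypot(x-.48,y-.345)<.13)&(y>.265)
    k,l=cv2.connectedComponents((m&(abs(z-.052)<.004)).astype(np.uint8))
    for i in range(1,k):
        P=X[l==i]
        if len(P)>40:
            c,sz,a=cv2.minAreaRect((P[:,:2]*1000).astype(np.float32)); print('flange',len(P),np.round(c,1),np.round(sz,1),round(a,1),np.median(P[:,2]))
    k,l=cv2.connectedComponents((m&(z>.004)&(z<.021)&(y>.27)).astype(np.uint8))
    for i in range(1,k):
        P=X[l==i]
        if len(P)>150:
            c,sz,a=cv2.minAreaRect((P[:,:2]*1000).astype(np.float32)); print('plate',len(P),np.round(c,1),np.round(sz,1),round(a,1),np.median(P[:,2]))
im=cv2.imread('pics/top0.png')[190:310,140:260]; cv2.imwrite('pics/tray_crop.png',cv2.resize(im,None,fx=5,fy=5,interpolation=cv2.INTER_CUBIC))
```

```text
shelf y [-0.0619  0.2529] [0.3833 0.5381]
flange 182 [477.7 346.3] [  6.  108.6] 16.5 0.053388290005457056
flange 191 [426.  330.8] [  6.  108.9] 16.6 0.05377125257929187
plate 5130 [462.3 349.4] [216.7 160.6] 1.5 0.01150195588962934
shelf y [-0.0642  0.251 ] [0.3853 0.5403]
flange 99 [427.2 328.6] [  7.8 109.7] 16.4 0.05118374019813809
flange 105 [479.4 344.3] [  7.9 109.2] 16.5 0.051091847248354624
plate 2053 [476.7 362.5] [152.4 177.6] 17.0 0.008835262860930613
```

View pics/tray_crop.png

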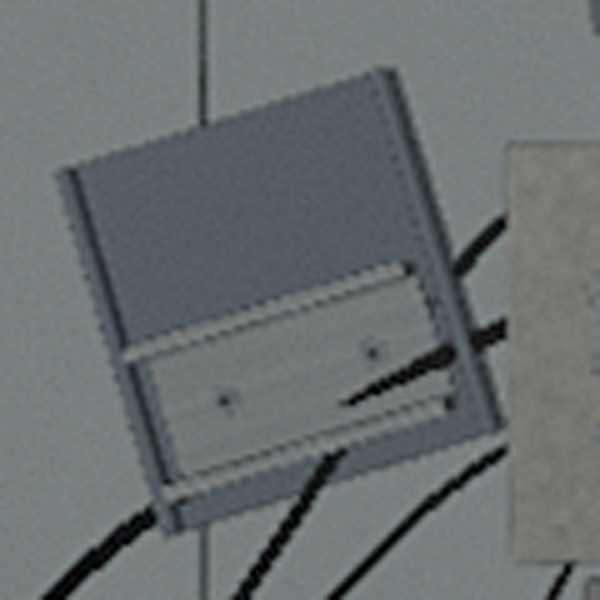

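The crop shows the tray free at upper left and the screwed-down channel with its flanges at (265,310) and (310,450). The tray yaw is about 16.5°.

```bash
python3 -m creep '{"travel":[[0,0,50],[0,0,50],[0,0,50],[0,0,30],[0,0,0]],"twist":[[0,0,0],[0,0,0],[0,0,0],[0,0,0],[0,0,0]]}' 0.62 30; python3 -c "
from h import *; s=ctrl.state(); print(s['clock'],s['joints'],s['ee_pos'],s['tool_rot'],s['gripper_width'])"
```

```text
clock: 0.6
ee_pos: [0.162, 0.5259, 0.4234]
tool_rot: [3.135, 0.0, 2.843]
wrist_force: [-0.1, -0.6, -0.8]
gripper_width: 0.0326
gripper_force: 0.0
0.6 [ 1.27200722e+00  2.61929228e-01  7.58515875e-01  2.06126144e+00
 -2.56527847e-05  1.57078515e+00] [0.16199447 0.52591487 0.42338929] [3.13547112e+00 2.57207249e-05 2.84281456e+00] 0.03262459473408141
```

```bash
python3 -m creep '{"travel":[[33,-36,0],[33,-36,0],[33,-36,0],[33,-36,0],[33,-36,0],[33,-36,0],[33,-36,-20],[33,-36,-30],[32,-36,-30],[32,-35,-30],[0,0,-30],[0,0,0]],"twist":[[0,0,-0.1216],[0,0,-0.1216],[0,0,-0.1216],[0,0,-0.1216],[0,0,-0.1216],[0,0,-0.1216],[0,0,-0.1216],[0,0,-0.1216],[0,0,-0.1216],[0,0,-0.1216],[0,0,0],[0,0,0]]}'
python3 - <<'E'
from h import *
s=ctrl.state(); print(s['joints'],s['ee_pos'],s['tool_rot'])
im,d=ctrl.grab_frame('wrist'); cv2.imwrite('pics/w1.png',im); np.save('w1.npy',d)
print(ctrl.get_calibration('wrist'))
E
```

```text
clock: 1.8
ee_pos: [0.4757, 0.1796, 0.2858]
tool_rot: [-3.134, 0.002, 1.625]
wrist_force: [-0.2, 0.1, 0.1]
gripper_width: 0.0324
gripper_force: 0.0
[3.61022288e-01 1.83278728e-02 1.95595769e-01 1.75629342e+00
 5.32496019e-05 1.87800075e+00] [0.47574886 0.17964447 0.28576367] [-3.13373261e+00  2.43768719e-03  1.62462356e+00]
{'fx': 325.19226210127806, 'fy': 325.19226210127806, 'cx': 277.0671906196607, 'cy': 212.1261712684649, 'mount': array([[-2.01123368e-03, -9.55257425e-01, -2.95768839e-01,
         7.52206856e-02],
       [ 9.99997787e-01, -1.73856167e-03, -1.18489589e-03,
         2.42018350e-04],
       [ 6.17668234e-04, -2.95770567e-01,  9.55258808e-01,
        -1.34899402e-01],
       [ 0.00000000e+00,  0.00000000e+00,  0.00000000e+00,
         1.00000000e+00]])}
```

```bash
sleep 6
```

```text
(no output)
```

View pics/w1.png

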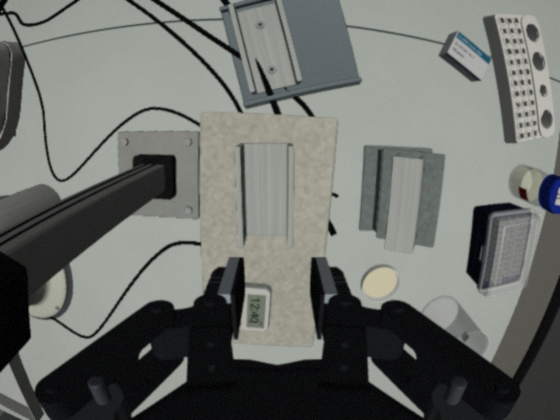

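The wrist view shows the wide channel's flanges at columns 241 and 291 (rows 143–245), with the timer below at (257,310). The post and beam lie to the left, and the fingers are at (230,300) and (320,300).

```bash
cat >> h.py <<'E'
def wcloud(save=None):
    s=ctrl.state(); c=ctrl.get_calibration('wrist'); im,d=ctrl.grab_frame('wrist')
    if save: cv2.imwrite('pics/'+save,im)
    v,u=np.mgrid[:d.shape[0],:d.shape[1]]; a=(u-c['cx'])/c['fx']; b=(v-c['cy'])/c['fy']
    th=np.hypot(a,b)+1e-9; k=np.tan(th)/th
    P=np.stack([a*k*d,b*k*d,d],-1); P[(d==0)|(th>1.2)]=np.nan
    M=c['mount']; T=P@M[:3,:3].T+M[:3,3]
    X=T@Ro.from_euler('xyz',s['tool_rot']).as_matrix().T+s['ee_pos']
    return im,d,X,s
def rects(X,m,n,mn=60):
    k,l=cv2.connectedComponents(m.astype(np.uint8))
    for i in range(1,k):
        P=X[l==i]
        if len(P)>=mn:
            c,sz,a=cv2.minAreaRect((P[:,:2]*1000).astype(np.float32)); print(n,len(P),np.round(c,1),np.round(sz,1),round(a,1),'z',round(float(np.median(P[:,2])),4))
E
python3 - <<'E'
from h import *
np.set_printoptions(precision=4,suppress=True)
im,d,X,s=wcloud(); x,y,z=X[...,0],X[...,1],X[...,2]
print(s['ee_pos'],s['tool_rot'])
b=lambda cx,cy,r:np.hypot(x-cx,y-cy)<r
print('shelf',np.nanmedian(z[b(.5,.09,.01)]),'table',np.nanmedian(z[b(.6,.26,.01)]),np.nanmedian(z[b(.58,.08,.01)]))
rects(X,b(.463,.166,.075)&(abs(z-.094)<.006),'wide')
rects(X,b(.47,.34,.13)&(abs(z-.052)<.006)&(y>.265),'fix')
rects(X,b(.45,.008,.06)&(z>.063)&(z<.08),'timer')
E
```

```text
[0.4758 0.1805 0.2888] [-3.1371  0.0013  1.6263]
shelf 0.05016076904972905 table -0.00013333096262058142 7.060784321089031e-05
wide 632 [434.7 166. ] [  6.4 108.2] 3.5 z 0.0941
wide 582 [488.4 168.6] [  5.6 108.2] 3.8 z 0.0942
fix 469 [477.9 343.1] [  6.6 102.3] 16.3 z 0.0522
fix 509 [425.4 330.9] [  6.9 109.7] 16.5 z 0.0522
timer 1113 [453.6   7.6] [71.2 38.1] 87.7 z 0.0661
```

```bash
python3 -m creep '{"travel":[[6,-6,-30],[6.5,-6,-40],[0,0,-40],[0,0,-30],[0,0,-20],[0,0,0],[0,0,0],[0,0,0]],"twist":[[0,0,0.007],[0,0,0],[0,0,0],[0,0,0],[0,0,0],[0,0,0],[0,0,0],[0,0,0]]}'
python3 - <<'E'
from h import *
np.set_printoptions(precision=4,suppress=True)
im,d,X,s=wcloud(); x,y,z=X[...,0],X[...,1],X[...,2]
print(s['ee_pos'],s['tool_rot'])
b=lambda cx,cy,r:np.hypot(x-cx,y-cy)<r
rects(X,b(.463,.166,.075)&(abs(z-.094)<.004),'wide')
E
```

```text
clock: 2.7
ee_pos: [0.4901, 0.17, 0.1335]
tool_rot: [3.138, -0.001, 1.635]
wrist_force: [1.0, -0.5, -0.1]
gripper_width: 0.0323
gripper_force: 0.0
[0.4901 0.17   0.1335] [ 3.1384 -0.0009  1.6347]
wide 1723 [488.9 168.1] [  5.8 110.4] 3.1 z 0.0942
wide 1640 [434.2 171.9] [ 7.  96.6] 3.2 z 0.0941
```

```bash
python3 -m creep '{"travel":[[-1,-2,-25],[0,0,-20],[0,0,-12],[0,0,-5],[0,0,0],[0,0,0]],"twist":[[0,0,-0.006],[0,0,0],[0,0,0],[0,0,0],[0,0,0],[0,0,0]]}' && python3 -m creep '{"travel":[[0,0,0],[0,0,0],[0,0,0],[0,0,0],[0,0,0],[0,0,0]],"twist":[[0,0,0],[0,0,0],[0,0,0],[0,0,0],[0,0,0],[0,0,0]]}' 1 60
```

```text
clock: 3.35
ee_pos: [0.4887, 0.1674, 0.0701]
tool_rot: [3.14, -0.0, 1.628]
wrist_force: [1.1, -0.8, 0.7]
gripper_width: 0.0325
gripper_force: 0.0
clock: 3.95
ee_pos: [0.4887, 0.1674, 0.0699]
tool_rot: [3.14, -0.0, 1.628]
wrist_force: [0.8, -0.2, 5.4]
gripper_width: 0.0052
gripper_force: 59.6
```

```bash
python3 -m creep '{"travel":[[0,0,10],[0,0,25],[0,0,40],[0,0,40],[0,0,40],[0,0,25],[0,0,0],[0,0,0]],"twist":[[0,0,0],[0,0,0],[0,0,0],[0,0,0],[0,0,0],[0,0,0],[0,0,0],[0,0,0]]}'
python3 - <<'E'
from h import *
np.set_printoptions(precision=4,suppress=True)
im,d,X,s=wcloud('w2.png'); x,y,z=X[...,0],X[...,1],X[...,2]
print(s['ee_pos'],s['tool_rot'],s['wrist_force'],s['ft_torque'])
b=lambda cx,cy,r:np.hypot(x-cx,y-cy)<r
rects(X,b(.463,.166,.085)&(abs(z-s['ee_pos'][2]-.024)<.007),'wide')
rects(X,b(.47,.34,.13)&(abs(z-.052)<.006)&(y>.265),'fix')
rects(X,b(.48,.34,.14)&(z>.004)&(z<.012)&(y>.265),'plate')
E
```

```text
clock: 4.75
ee_pos: [0.4882, 0.1672, 0.2487]
tool_rot: [-3.141, 0.0, 1.628]
wrist_force: [-0.3, 0.1, -2.4]
gripper_width: 0.0054
gripper_force: 58.8
[0.4882 0.1672 0.2487] [-3.1413  0.0001  1.6278] [-0.3441  0.0709 -2.4364] [-0.0336 -0.1072 -0.0134]
wide 4127 [486.  178.9] [31.6 85.4] 18.4 z 0.273
wide 2854 [433.3 187.6] [ 7.  65.3] 3.2 z 0.2726
fix 506 [428.4 320.9] [ 6.9 89. ] 16.6 z 0.0522
fix 433 [482.3 328.7] [ 6.7 73.8] 16.5 z 0.0522
plate 277 [405.5 355.2] [ 9.9 53.3] 16.6 z 0.0083
plate 4480 [503.8 340. ] [111.  93.] 16.5 z 0.0083
plate 432 [381.6 308.6] [  9.4 118.3] 41.8 z 0.0065
plate 506 [429.7 303.3] [29.7 65.8] 20.1 z 0.0083
plate 314 [522.1 279.6] [109.1  19.4] 16.6 z 0.0078
```

View pics/w2.png

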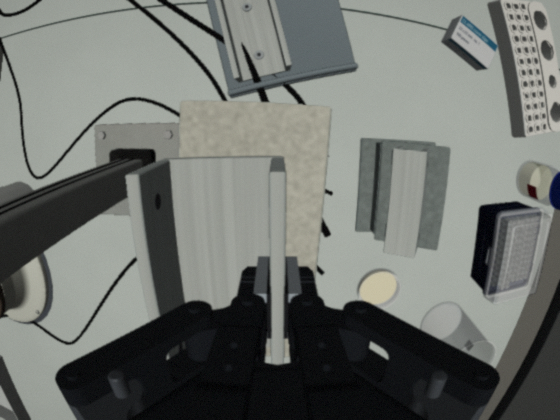

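The view shows the channel held level by its far flange (held flange at column 280, free flange at column 150), and the rest, dish and timer undisturbed.

```bash
python3 -m creep '{"travel":[[5,20,0],[10,40,0],[10,40,0],[10,40,0],[10,36,0],[5,20,-25],[0,0,-40],[0,0,-35],[0,0,-25],[0,0,0],[0,0,0]],"twist":[[0,0,0.02],[0,0,0.045],[0,0,0.045],[0,0,0.045],[0,0,0.045],[0,0,0.03],[0,0,0],[0,0,0],[0,0,0],[0,0,0],[0,0,0]]}'
python3 - <<'E'
from h import *
np.set_printoptions(precision=4,suppress=True)
im,d,X,s=wcloud('w3.png'); x,y,z=X[...,0],X[...,1],X[...,2]
print(s['ee_pos'],s['tool_rot'],s['wrist_force'],s['ft_torque'])
b=lambda cx,cy,r:np.hypot(x-cx,y-cy)<r
rects(X,b(.51,.36,.09)&(abs(z-s['ee_pos'][2]-.024)<.007),'wide')
rects(X,b(.47,.34,.13)&(abs(z-.052)<.003)&(y>.265),'fix')
rects(X,b(.48,.34,.14)&(z>.012)&(z<.022)&(y>.265),'strip')
E
```

```text
clock: 5.9
ee_pos: [0.5376, 0.3628, 0.1233]
tool_rot: [-3.139, 0.001, 1.858]
wrist_force: [-0.3, -0.1, -1.5]
gripper_width: 0.0049
gripper_force: 59.3
[0.5376 0.3628 0.1233] [-3.1394  0.0007  1.8578] [-0.2693 -0.0821 -1.5273] [ 0.0467 -0.0877 -0.02  ]
wide 4136 [532.9 373.5] [31.5 85.5] 31.6 z 0.1475
wide 2846 [479.4 369.8] [ 7.3 65.7] 16.4 z 0.1472
fix 113 [462.5 395.5] [6.2 7.8] 19.1 z 0.0519
fix 1180 [425.2 331.6] [  7.6 109.5] 16.5 z 0.052
strip 1775 [463.  409.8] [148.2   7.6] 16.4 z 0.018
strip 496 [371.3 360. ] [ 7.7 65.7] 54.4 z 0.0148
strip 939 [435.5 380.9] [52.3 20.7] 16.5 z 0.0144
```

View pics/w3.png

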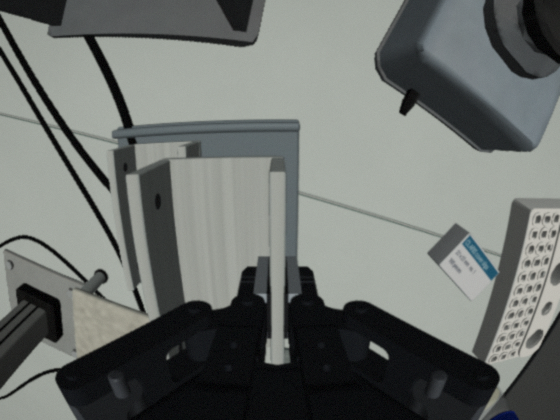

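The held channel stands over the free half, parallel to the fixed one. The +y strip is at row 128 and the fixed flange at column 190. The computed tray x is 31.8 mm and y is about -1 mm, so I can descend.

```bash
python3 -m creep '{"travel":[[0,0,-30],[0,0,-30],[0,0,-18],[0,0,-8],[0,0,0],[0,0,0],[0,0,-3],[0,0,-2],[0,0,0],[0,0,0]],"twist":[[0,0,0],[0,0,0],[0,0,0],[0,0,0],[0,0,0],[0,0,0],[0,0,0],[0,0,0],[0,0,0],[0,0,0]]}'
```

```text
clock: 6.95
ee_pos: [0.5382, 0.3632, 0.0331]
tool_rot: [3.142, -0.0, 1.858]
wrist_force: [-0.1, -0.2, -1.7]
gripper_width: 0.0051
gripper_force: 59.3
```

```bash
python3 -m creep '{"travel":[[0,0,-2],[0,0,-2],[0,0,-1],[0,0,0],[0,0,0]],"twist":[[0,0,0],[0,0,0],[0,0,0],[0,0,0],[0,0,0]]}'
```

```text
clock: 7.45
ee_pos: [0.5381, 0.3632, 0.028]
tool_rot: [-3.142, 0.0, 1.858]
wrist_force: [-0.9, -0.5, -2.4]
gripper_width: 0.0054
gripper_force: 59.3
```

```bash
python3 -m creep '{"travel":[[0,0,-0.7],[0,0,-0.5],[0,0,0],[0,0,0]],"twist":[[0,0,0],[0,0,0],[0,0,0],[0,0,0]]}'
```

```text
clock: 7.85
ee_pos: [0.5382, 0.3632, 0.0279]
tool_rot: [3.141, -0.0, 1.858]
wrist_force: [-3.2, -2.7, 6.8]
gripper_width: 0.0053
gripper_force: 60.8
```

Contact. Releasing to about a 25 mm opening, then rising.

```bash
python3 -m creep '{"travel":[[0,0,0],[0,0,0],[0,0,0],[0,0,0],[0,0,0]],"twist":[[0,0,0],[0,0,0],[0,0,0],[0,0,0],[0,0,0]]}' 0.7; python3 -m creep '{"travel":[[0,0,15],[0,0,30],[0,0,40],[0,0,40],[0,0,20],[0,0,0],[0,0,0]],"twist":[[0,0,0],[0,0,0],[0,0,0],[0,0,0],[0,0,0],[0,0,0],[0,0,0]]}'
python3 - <<'E'
from h import *
np.set_printoptions(precision=4,suppress=True)
im,d,X,s=wcloud(); x,y,z=X[...,0],X[...,1],X[...,2]
print(s['ee_pos'],s['tool_rot'],s['joints'])
b=lambda cx,cy,r:np.hypot(x-cx,y-cy)<r
rects(X,b(.48,.34,.13)&(abs(z-.052)<.003)&(y>.265),'flanges')
rects(X,b(.48,.34,.14)&(z>.015)&(z<.022)&(y>.265),'strip')
b2=np.hypot(x-.62,y-.165)<.09
rects(X,b2&(z>.07),'narrow')
E
```

```text
clock: 8.35
ee_pos: [0.5382, 0.3632, 0.0267]
tool_rot: [-3.141, 0.0, 1.858]
wrist_force: [0.3, 0.4, 0.3]
gripper_width: 0.026
gripper_force: 0.0
clock: 9.05
ee_pos: [0.5383, 0.3633, 0.1726]
tool_rot: [3.14, -0.0, 1.858]
wrist_force: [1.4, -0.4, -1.2]
gripper_width: 0.0255
gripper_force: 0.0
[0.5383 0.3633 0.1726] [ 3.1404 -0.0004  1.8578] [0.5937 0.3147 0.3115 1.5663 0.     1.8775]
flanges 967 [476.9 346.9] [  7.2 109.9] 16.4 z 0.0521
flanges 902 [486.3 349. ] [  6.6 109.9] 16.6 z 0.0521
flanges 896 [538.3 364.1] [  5.5 108.9] 16.2 z 0.0523
flanges 873 [425.5 331.6] [  7.2 110.3] 16.2 z 0.0521
strip 1220 [462.4 409.9] [147.9   7.4] 16.3 z 0.0181
strip 197 [371.5 359.6] [ 6.2 63.9] 54.6 z 0.0157
strip 328 [428.3 333. ] [  6.3 109.1] 18.6 z 0.0186
strip 111 [444.3 367.1] [ 9.4 15.5] 61.4 z 0.0172
strip 121 [493.9 336. ] [ 2.7 79.3] 16.4 z 0.0184
strip 528 [462.8 288.9] [53.9 45.1] 81.9 z 0.0172
strip 95 [459.8 310.3] [10.3 11.9] 10.1 z 0.017
strip 98 [513.1 291. ] [20.3  6.5] 18.5 z 0.0177
strip 162 [538.2 298.6] [28.8  6.6] 16.2 z 0.0178
strip 78 [564.7 306.4] [11.   6.1] 14.5 z 0.0176
```

```bash
python3 -m creep '{"travel":[[3,-15,20],[6,-35,8],[6,-40,0],[6,-40,0],[6,-36,0],[4,-25,0],[3,-10,0],[0,0,0],[0,0,0],[0,0,0]],"twist":[[0,0,-0.05],[0,0,-0.09],[0,0,-0.089],[0.0077,-0.1306,0],[0.0077,-0.1306,0],[0.0077,-0.1306,0],[0.0077,-0.1306,0],[0,0,0],[0,0,0],[0,0,0]]}' 0.4
cat > nar.py <<'E'
from h import *
np.set_printoptions(precision=4,suppress=True)
im,d,X,s=wcloud('w4.png'); x,y,z=X[...,0],X[...,1],X[...,2]
R=Ro.from_euler('xyz',s['tool_rot']).as_matrix(); print('tcp',s['ee_pos'],'tool z',R[:,2],'tool y',R[:,1])
P=X[(np.hypot(x-.62,y-.165)<.08)&(z>.06)&(z<.13)]
n=np.array([-.5,-.03,.866]); q=P@n; h=np.histogram(q,60); k=h[1][h[0].argmax()]; Q=P[abs(q-k)<.004]
for _ in range(4):
    c=Q.mean(0); n=np.linalg.svd(Q-c)[2][2]; n*=np.sign(n[2]); Q=P[abs((P-c)@n)<.0015]
yw=np.arctan2(-n[1],-n[0]); ex=np.array([np.cos(yw)*n[2],np.sin(yw)*n[2],np.hypot(n[0],n[1])]); ey=np.cross(n,ex)
r=cv2.minAreaRect((np.c_[(Q-c)@ex,(Q-c)@ey]*1000).astype(np.float32)); C=c+(ex*r[0][0]+ey*r[0][1])/1000
print(len(Q),'n',n,'tilt',np.degrees(np.arccos(n[2])),'yaw',np.degrees(yw),'rect',r,'C',C)
G=C-.020*n; D=G-s['ee_pos']; print('to grasp mm',D*1000,'along n',D@n*1000,'perp ex,ey',D@ex*1000,D@ey*1000)
E
python3 nar.py
```

```text
clock: 10.1
ee_pos: [0.5733, 0.1636, 0.2013]
tool_rot: [2.62, -0.001, 1.629]
wrist_force: [-0.5, 0.5, 0.5]
gripper_width: 0.051
gripper_force: 0.0
tcp [0.5733 0.1636 0.2013] tool z [ 0.4973  0.0302 -0.867 ] tool y [0.8656 0.0503 0.4983]
5190 n [-0.4996 -0.0284  0.8658] tilt 30.029761673510784 yaw 3.2550668877802704 rect ((-0.24649620056152344, -3.0555572509765625), (110.06198120117188, 34.44055938720703), 89.72636413574219) C [0.6157 0.1656 0.0881]
to grasp mm [  52.3569    2.6432 -130.5347] along n -139.24727630117079 perp ex,ey -19.94049895279606 -0.3339663538933056
```

```bash
sleep 5
```

```text
(no output)
```

View pics/w4.png

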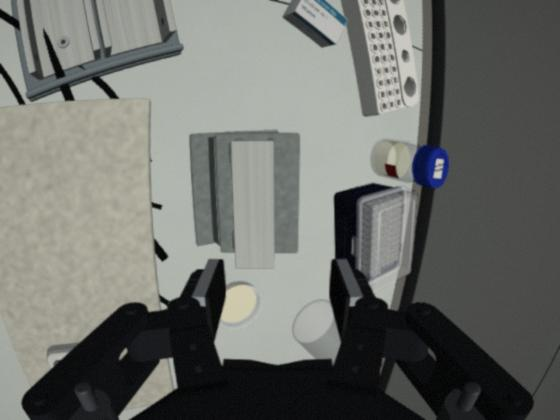

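The view shows the narrow channel on its rest, spanning columns 233–274 and rows 140–268, with the fingers spread about it and the dish at (240,303). Alignment is good, so I'm going in along the normal.

```bash
python3 -m creep '{"travel":[[-8,0,-10],[-1,0.3,-30],[12,0.5,-21],[13,0.5,-18],[7,0,0],[0,0,0],[0,0,0]],"twist":[[0,0,0],[0,0,0],[0,0,0],[0,0,0],[0,0,0],[0,0,0],[0,0,0]]}'; python3 nar.py
```

```text
clock: 10.85
ee_pos: [0.596, 0.1643, 0.1222]
tool_rot: [2.619, -0.001, 1.629]
wrist_force: [-0.2, -0.3, 0.6]
gripper_width: 0.0511
gripper_force: 0.0
tcp [0.596  0.1643 0.1222] tool z [ 0.4985  0.0298 -0.8664] tool y [0.865  0.0501 0.4993]
9674 n [-0.4993 -0.0279  0.866 ] tilt 30.004239983794978 yaw 3.2002470058410406 rect ((-0.12496185302734375, -5.581638336181641), (34.334407806396484, 109.77802276611328), 0.022155730053782463) C [0.6155 0.1661 0.088 ]
to grasp mm [ 29.4966   2.3426 -51.5471] along n -59.431746770229104 perp ex,ey -0.159689293981034 0.6922683257314254
```

```bash
python3 -m creep '{"travel":[[10,0.8,-17],[10,0.7,-17.5],[6,0.6,-11],[3.5,0.2,-6],[0,0,0],[0,0,0]],"twist":[[0,0,0],[0,0,0],[0,0,0],[0,0,0],[0,0,0],[0,0,0]]}' && python3 -m creep '{"travel":[[0,0,0],[0,0,0],[0,0,0],[0,0,0],[0,0,0]],"twist":[[0,0,0],[0,0,0],[0,0,0],[0,0,0],[0,0,0]]}' 1 50
```

```text
clock: 11.5
ee_pos: [0.6248, 0.1662, 0.0701]
tool_rot: [2.619, -0.001, 1.629]
wrist_force: [0.4, -0.2, 0.6]
gripper_width: 0.0515
gripper_force: 0.0
clock: 12.0
ee_pos: [0.6254, 0.1664, 0.071]
tool_rot: [2.617, -0.001, 1.629]
wrist_force: [-1.0, -0.4, 6.3]
gripper_width: 0.0329
gripper_force: 52.6
```

```bash
python3 -m creep '{"travel":[[-6,-0.3,10.4],[-12,-0.7,20.8],[-15,-0.8,26],[-10,-0.5,30],[0,0,35],[0,0,30],[0,0,0]],"twist":[[0,0,0],[0,0,0],[0,0,0],[0,0,0],[0,0,0],[0,0,0],[0,0,0]]}'
python3 - <<'E'
from h import *
from scipy.optimize import least_squares
D=np.array([[.0874,.1752,.5498,.2387],[.2619,.7585,.5503,.4234],[.0183,.1956,.5085,.2858],[.3147,.3115,.6494,.1726]])
f=lambda p:np.r_[p[0]+p[2]*np.sin(D[:,0])+p[3]*np.cos(D[:,1]-D[:,0]+p[4])-D[:,2],p[1]+p[2]*np.cos(D[:,0])+p[3]*np.sin(D[:,1]-D[:,0]+p[4])-D[:,3]]
for e in(-.5,0,.3):
    o=least_squares(f,[.1,0,.36,.4,e]); print(o.x,o.cost, abs(o.fun).max())
s=ctrl.state(); print(s['joints'],s['ee_pos'],s['tool_rot'],s['wrist_force'],s['gripper_width'])
E
```

```text
clock: 12.7
ee_pos: [0.5828, 0.1643, 0.2271]
tool_rot: [2.613, -0.002, 1.629]
wrist_force: [0.2, -0.7, -0.9]
gripper_width: 0.0334
gripper_force: 54.2
[-0.00223998 -0.27023743  0.43399437  0.51853737  0.06084797] 1.6711874873026796e-06 0.0013380875928354907
[-0.00223998 -0.27023743  0.43399437  0.51853737  0.06084797] 1.6711874873026853e-06 0.0013380875445718754
[-0.00223998 -0.27023743  0.43399437  0.51853737  0.06084797] 1.6711874873025216e-06 0.0013380875499919842
[ 0.33759873 -0.28993388 -0.30277176  1.04572855 -0.13752685  1.81465834] [0.58279101 0.16433467 0.22705511] [ 2.61281847e+00 -2.37841560e-03  1.62911040e+00] [ 0.15795295 -0.73110944 -0.94176619] 0.03340903369232588
```

```bash
python3 -m creep '{"travel":[[-8,15,0],[-15,27,0],[-16,29,0],[-16,29,0],[-16,29,0],[-16,29,-20],[-10,18,-30],[-4,7.5,-30],[0,0,-20],[0,0,0],[0,0,0]],"twist":[[-0.0073,0.132,0],[-0.0073,0.132,0],[-0.0073,0.132,0],[-0.0073,0.132,0],[0,0,0.077],[0,0,0.077],[0,0,0.077],[0,0,0],[0,0,0],[0,0,0],[0,0,0]]}'
cat > pl.py <<'E'
from h import *
import sys
np.set_printoptions(precision=4,suppress=True)
im,d,X,s=wcloud(sys.argv[1]); x,y,z=X[...,0],X[...,1],X[...,2]
R=Ro.from_euler('xyz',s['tool_rot']).as_matrix(); print('tcp',s['ee_pos'],'tool z',R[:,2],'tool y',R[:,1],s['wrist_force'])
b=lambda cx,cy,r:np.hypot(x-cx,y-cy)<r
m=b(.48,.35,.09)&(abs(z-s['ee_pos'][2]-.020)<.008); rects(X,m,'narrow')
P=X[m]; A=np.c_[P[:,:2]-P[:,:2].mean(0),np.ones(len(P))]; print('slopes',np.linalg.lstsq(A,P[:,2],rcond=None)[0])
rects(X,b(.48,.34,.13)&(abs(z-.052)<.003)&(y>.265),'flanges')
E
python3 pl.py w5.png
```

```text
clock: 13.8
ee_pos: [0.4803, 0.347, 0.1213]
tool_rot: [-3.134, -0.001, 1.859]
wrist_force: [0.2, -0.3, -1.0]
gripper_width: 0.0333
gripper_force: 54.0
tcp [0.4803 0.347  0.1213] tool z [-0.0079 -0.0008 -1.    ] tool y [ 0.9587  0.2844 -0.0078] [ 0.2144 -0.2931 -0.9682]
narrow 17286 [478.7 357.3] [58.8 94.2] 0.6 z 0.1411
slopes [-0.0027 -0.0043  0.1411]
flanges 1317 [425.1 331.9] [  6.8 109. ] 16.6 z 0.0521
flanges 204 [463.6 392.4] [ 5.1 14. ] 16.1 z 0.0521
flanges 191 [472.5 394.7] [ 5.7 13.5] 17.1 z 0.052
flanges 1361 [538.  363.6] [  7.5 110.3] 16.4 z 0.0521
```

```bash
sleep 5
```

```text
(no output)
```

View pics/w5.png

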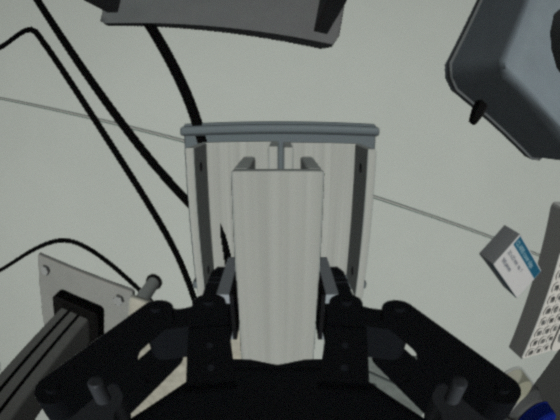

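The view shows the narrow channel level over the two neighbouring flanges (gap line at column 281, channel at columns 233–323), and nothing has been disturbed.

```bash
python3 -m creep '{"travel":[[0.5,0.4,-15],[0,0,-15],[0,0,-5],[0,0,0],[0,0,0],[0,0,0]],"twist":[[0,0,0],[0,0,0],[0,0,0],[0,0,0],[0,0,0],[0,0,0]]}'
cat >> pl.py <<'E'
ex=np.array([np.cos(np.radians(16.45)),np.sin(np.radians(16.45))]); ey=np.array([-ex[1],ex[0]]); O=np.array([.4816,.34795])
q=P[:,:2]-O; a,c=q@ex*1000,q@ey*1000; k=(c>35)&(abs(a)<40)
print('narrow x edges',np.percentile(a[k],[1,99]),'mid',np.percentile(a[k],[1,99]).mean(),'y end',np.percentile(c[k],99.5),'tcp',(s['ee_pos'][:2]-O)@ex*1000,(s['ee_pos'][:2]-O)@ey*1000)
E
python3 pl.py w6.png
```

```text
clock: 14.45
ee_pos: [0.4814, 0.3479, 0.0871]
tool_rot: [-3.136, -0.002, 1.859]
wrist_force: [0.4, 0.0, -1.7]
gripper_width: 0.0334
gripper_force: 54.0
tcp [0.4814 0.3479 0.0871] tool z [-0.0061  0.0004 -1.    ] tool y [ 0.9587  0.2845 -0.0058] [ 0.3988  0.047  -1.7137]
narrow 17298 [477.2 357.8] [58.4 93.4] 32.2 z 0.1069
slopes [-0.0018 -0.0031  0.1069]
flanges 174 [462.6 395.5] [5.4 8.2] 16.5 z 0.0521
flanges 1620 [423.4 337.8] [ 6.9 96.8] 16.7 z 0.0522
flanges 157 [471.8 397.9] [5.3 7.6] 16.5 z 0.052
flanges 1615 [535.6 370.7] [ 7.1 95.9] 16.2 z 0.0521
narrow x edges [-16.6493  16.2437] mid -0.20280589660332815 y end 55.1613141741264 tcp -0.22500055271456718 0.011559361525140572
```

```bash
python3 -m creep '{"travel":[[0.2,0,-12],[0,0,-14],[0,0,-10],[0,0,-5],[0,0,-2],[0,0,0],[0,0,0],[0,0,0]],"twist":[[0,0,0],[0,0,0],[0,0,0],[0,0,0],[0,0,0],[0,0,0],[0,0,0],[0,0,0]]}'
```

```text
clock: 15.3
ee_pos: [0.4816, 0.3479, 0.0441]
tool_rot: [-3.136, -0.002, 1.859]
wrist_force: [0.4, -0.2, -2.5]
gripper_width: 0.0334
gripper_force: 54.0
```

```bash
python3 -m creep '{"travel":[[0,0,-2],[0,0,-2],[0,0,-1],[0,0,-0.7],[0,0,0],[0,0,0]],"twist":[[0,0,0],[0,0,0],[0,0,0],[0,0,0],[0,0,0],[0,0,0]]}'
```

```text
clock: 15.9
ee_pos: [0.4813, 0.3477, 0.0385]
tool_rot: [-3.135, -0.002, 1.859]
wrist_force: [-4.8, -1.7, 4.9]
gripper_width: 0.0331
gripper_force: 54.7
```

Contact. Opening slightly and rising.

```bash
python3 -m creep '{"travel":[[0,0,0],[0,0,0],[0,0,0],[0,0,0],[0,0,0]],"twist":[[0,0,0],[0,0,0],[0,0,0],[0,0,0],[0,0,0]]}' 0.49 && python3 -m creep '{"travel":[[0,0,8],[0,0,20],[0,0,35],[0,0,40],[0,0,30],[0,0,20],[0,0,0],[0,0,0]],"twist":[[0,0,0],[0,0,0],[0,0,0],[0,0,0],[0,0,0],[0,0,0],[0,0,0],[0,0,0]]}'
python3 - <<'E'
from h import *
np.set_printoptions(precision=4,suppress=True)
im,d,X,s=wcloud('w7.png'); x,y,z=X[...,0],X[...,1],X[...,2]
b=np.hypot(x-.48,y-.345)<.13
m=b&(abs(z-.058)<.003)&(y>.27); rects(X,m,'narrow'); 
P=X[m]; A=np.c_[P[:,:2]-P[:,:2].mean(0),np.ones(len(P))]; print('slopes',np.linalg.lstsq(A,P[:,2],rcond=None)[0])
rects(X,b&(abs(z-.052)<.0025)&(y>.265),'flanges')
print(s['ee_pos'],s['wrist_force'])
E
```

```text
clock: 16.4
ee_pos: [0.4813, 0.3477, 0.0377]
tool_rot: [-3.135, -0.002, 1.859]
wrist_force: [-0.2, 0.4, -0.1]
gripper_width: 0.0437
gripper_force: 0.0
clock: 17.2
ee_pos: [0.4815, 0.3478, 0.1912]
tool_rot: [-3.136, -0.002, 1.859]
wrist_force: [0.4, 0.2, -1.1]
gripper_width: 0.0437
gripper_force: 0.0
narrow 4785 [481.4 348. ] [ 34.1 110.1] 16.4 z 0.0583
slopes [0.0007 0.0008 0.0583]
flanges 773 [425.4 331.4] [  6.8 109.7] 16.9 z 0.0521
flanges 776 [537.6 363.6] [  6.6 109.7] 16.0 z 0.0521
[0.4815 0.3478 0.1912] [ 0.4381  0.1515 -1.0509]
```

```bash
sleep 6
```

```text
(no output)
```

View pics/w7.png

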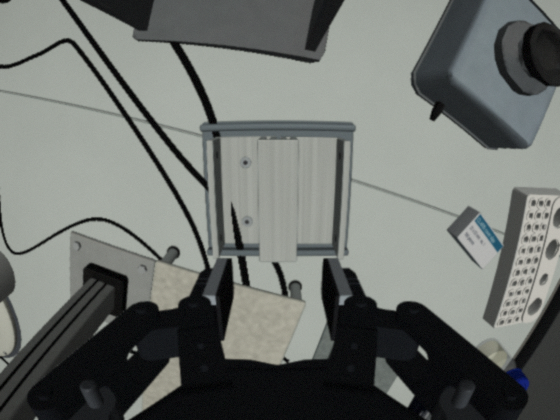

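The view shows the narrow channel (columns 258–299) flat over the two neighbouring flanges and square in the tray. Its top is at 58.3 mm, level, and nothing is touching it.

```bash
python3 -c "
from cell import ctrl; print(ctrl.sign_off())"
```

```text
the job is handed in; nothing more can be done
None
```

The job is handed in at about 17 s: the wide channel stands about 3 mm from the fixed one, and the narrow channel lies flat, centred and released over the two neighbouring flanges; the verdict was not shown.

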